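Find the weak specimen clip by tugging its test card

ROBOT

A 7-joint arm with a two-finger parallel gripper is mounted at the origin on the work surface. World frame = base frame: x ahead of the robot, y to its left, z up, the work surface at z = 0. Lengths are in m, angles in rad, forces in N, time in s.
With the tool pointing down it reaches from about 0.35 to 0.9 m from the base axis. Payload 8.1 kg.
Tool frame: the origin (TCP) lies at the centre of the arm's flange, where the gripper is bolted on; the fingertips stand 178 mm ahead of it and the grasp point (between the pads) lies 159 mm ahead of it; z points along the fingers, y is the direction in which the jaws open and shut (so a half turn about z gives the same grasp; the last joint's range is limited). The gripper opens to 92 mm and grips with 3 to 60 N. Pads are 19 mm wide; open, the fingers measure 130 mm over their backs; the gripper's body (75 mm by 190 mm) begins 47 mm behind the grasp point.
Start: joints at [1.108, 0.434, 0.025, 1.573, -0.012, 1.134, -0.075], TCP at [0.22, -0.585, 0.405] pointing down, gripper open.
Joint ranges: [-2.62, 2.62], [-0.44, 2.09], [-1.27, 1.32], [0.08, 2.57], [-1.32, 4.46], [0.12, 2], [-2.74, 2.74]. Speed limits (rad/s): [2.22, 2.22, 3.01, 3.01, 3.14, 3.14, 3.14].

INTERFACE

Orientations are given as a rotation vector (axis times angle).
In Python, from cell import arm gives the robot as it stands. The module is installed in compiled form; this text tells all that it offers.
- The arm moves only by the tool move_arm, never from a script. Its argument "steps" is a list of rows, each a list of 4 numbers: the shift along the tool's x, y, z in mm, then the turn about the tool's z in rad. In form: [[x, y, z, twist], ...]. A call has 1 to 20 rows; each row is the pose to reach, as a shift and turn from the pose commanded when the call began, along the tool's axes at that moment; what a row does not reach only later rows make up. A row lasts 1/8 s, in which the tool goes at most 62.5 mm and 10.7 degrees, less where a joint would pass 70% of its speed; a pose out of reach is approached as far as the arm can. A call with a gripper value outside its range is refused whole. "grip" is the finger opening in mm, from 0 to 91.8, set as the call begins (left out, the last holds). The fingers move at their own pace and stop on an object; "grip_force" is the grip in N (left out, the last holds). Time passes only in rows, so rows that repeat a pose let the fingers close. It gives the time, the measured TCP pose, the force and the opening at its end, in the units of the state.
- arm.observe(): the state, without advancing time (a new reading comes with each control period).
- arm.get_image(name): name is "side" or "top"; returns the picture (420x560x3 uint8, red, green, blue); there is no depth.
- arm.camera_info(name): a dict with "mtx" (3x3 intrinsics, pixels), "pose" (4x4, takes a point from camera to world coordinates). Camera axes: x right, y down, z forward; pixel columns grow to the right and rows downward; lengths in m; the calibration is good to about 2 mm. A picture is of the moment at which its call begins. camera_info takes no time and is no camera call.
- arm.sign_off(): hands the job in, once; it reports no verdict.
The state is a dict: "clock": time; "joints": joint angles; "dq": joint speeds; "joint_efforts": joint torques, N m; "position": TCP position; "ee_rot": TCP orientation; "force": force on the tool from outside, world axes, zero at the start; "ft_torque": the same for the moment, N m; "width": opening from 0.0 (shut) to 1.0 (fully open).
Only numpy, scipy, OpenCV 4.12 (cv2) and the standard library are available. Lean on these libraries where they do the work, as an engineer would, in place of code of your own. Each camera call takes 0.05 s, during which the arm holds its last target.

TASK

One of the three spring clips on the stand has gone weak. Find it by tugging the test cards level towards the front, never harder than about 10 N: a good clip holds its card at that, the weak one lets it slide at about half. Pull the card right out of the weak clip while the clip sits in its pocket, then set that clip down gently, upright, in the reject tray; leave the good clips in their pockets with their cards held, and the other things on the bench alone.

Things in the scene. Friction and masses are not known exactly. Their poses are not given: they have to be found in the camera images.
- stand: Fixed flat grey plate 205 (x, from -110 to +95) x 250 (y) x 8 mm, origin on the bench; -x points roughly at the robot. Three clips sit in pockets, 80 mm apart along y (y = -80, 0, 80; base centres at x = +33.5). Pocket lugs (two in front 22 mm high, others 10), 1 mm clear, stop level dragging; a clip lifts straight up. Cards are drawn along -x over the bare front of the plate.
- tray: Reject tray: shallow fixed grey open box, outside 160 x 160 x 26 mm, walls and floor 5 mm; origin under its centre on the bench.
- tray_in (a point): Centre of the tray's inner floor (5 mm above the bench).
- dish: Bystander: low glass dish, 90 mm wide, 16 mm high, behind the work. Origin: centre of underside.
- vial: Bystander: amber specimen jar 32 mm wide, 70 mm high. Origin: centre of underside.
- probe: Bystander: blue-handled dissecting probe, 150 mm long, 10 mm thick, lying. Origin: middle, at bench height.
- clip_a_post (a point): Clip a, one of three steel spring clips that look the same, 0.4 kg; which stands in which pocket changes. Base 93 (x) x 50 x 8 mm with two front horns, two sprung jaw arms 10 to 30 mm above the underside, and an upright round post, 18 mm in diameter, up to 62 mm: pick the clip up by it. This point: the post's axis, 35 mm above the underside. Axes as the stand's at the start; jaws face -x.
- clip_a_base (a point): Centre of the underside of clip a's base; the post's axis is 12 mm from it towards +x.
- clip_a_jaws (a point): Midway between the rubber jaw pads of clip a, where they pinch the card, 20 mm above the underside. Level pull along -x that makes a card slide: 3 to 6 N in the clip with the weak spring (nearly constant while it slides), over 18 N in a good clip.
- card_a_grip (a point): Test card in clip a: white rigid plastic, 40 g. Its tongue (4 mm thick, 18 mm high) is in the jaws; before it stands a grip 10 mm thick (y), 26 mm long (x), 62 mm high, with an upright lip 24 mm wide across its -x end, which keeps fingers from slipping off, on a foot 28 x 30 x 6 mm resting on the plate: it stands by itself when out. This point: mid grip, 31 mm above the underside. Axes as the clip's.
- card_a_tip (a point): Inner end of card a's tongue, 62 mm from the grip towards +x. At the start it is 19 to 22 mm past the jaw point; the tongue is free once it is over 4 mm in front (-x) of that point.
- clip_b_post (a point): Clip b, one of three steel spring clips that look the same, 0.4 kg; which stands in which pocket changes. Base 93 (x) x 50 x 8 mm with two front horns, two sprung jaw arms 10 to 30 mm above the underside, and an upright round post, 18 mm in diameter, up to 62 mm: pick the clip up by it. This point: the post's axis, 35 mm above the underside. Axes as the stand's at the start; jaws face -x.
- clip_b_base (a point): Centre of the underside of clip b's base; the post's axis is 12 mm from it towards +x.
- clip_b_jaws (a point): Midway between the rubber jaw pads of clip b, where they pinch the card, 20 mm above the underside. Level pull along -x that makes a card slide: 3 to 6 N in the clip with the weak spring (nearly constant while it slides), over 18 N in a good clip.
- card_b_grip (a point): Test card in clip b: white rigid plastic, 40 g. Its tongue (4 mm thick, 18 mm high) is in the jaws; before it stands a grip 10 mm thick (y), 26 mm long (x), 62 mm high, with an upright lip 24 mm wide across its -x end, which keeps fingers from slipping off, on a foot 28 x 30 x 6 mm resting on the plate: it stands by itself when out. This point: mid grip, 31 mm above the underside. Axes as the clip's.
- card_b_tip (a point): Inner end of card b's tongue, 62 mm from the grip towards +x. At the start it is 19 to 22 mm past the jaw point; the tongue is free once it is over 4 mm in front (-x) of that point.
- clip_c_post (a point): Clip c, one of three steel spring clips that look the same, 0.4 kg; which stands in which pocket changes. Base 93 (x) x 50 x 8 mm with two front horns, two sprung jaw arms 10 to 30 mm above the underside, and an upright round post, 18 mm in diameter, up to 62 mm: pick the clip up by it. This point: the post's axis, 35 mm above the underside. Axes as the stand's at the start; jaws face -x.
- clip_c_base (a point): Centre of the underside of clip c's base; the post's axis is 12 mm from it towards +x.
- clip_c_jaws (a point): Midway between the rubber jaw pads of clip c, where they pinch the card, 20 mm above the underside. Level pull along -x that makes a card slide: 3 to 6 N in the clip with the weak spring (nearly constant while it slides), over 18 N in a good clip.
- card_c_grip (a point): Test card in clip c: white rigid plastic, 40 g. Its tongue (4 mm thick, 18 mm high) is in the jaws; before it stands a grip 10 mm thick (y), 26 mm long (x), 62 mm high, with an upright lip 24 mm wide across its -x end, which keeps fingers from slipping off, on a foot 28 x 30 x 6 mm resting on the plate: it stands by itself when out. This point: mid grip, 31 mm above the underside. Axes as the clip's.
- card_c_tip (a point): Inner end of card c's tongue, 62 mm from the grip towards +x. At the start it is 19 to 22 mm past the jaw point; the tongue is free once it is over 4 mm in front (-x) of that point.

How it is judged:
By the outcome, as a careful person would: the job done as asked, in the order asked, and still so for the second after the job is handed in, with the robot touching nothing.
It also fails if it takes over 67 s, if anything falls off the work surface, if the arm or the gripper's body presses on something with over 40 N, if the wrist force passes 120 N, or if a joint passes its speed limit or range.

## Working session

There is one attempt and no reset: what is moved stays moved. The work goes in short steps, Python scripts to look and compute and a tool call to move; the robot and the scene stay as the last step left them, time stands still between calls to the robot, and variables do not carry over. Pictures are saved under pics/ and viewed, and the job is handed in when it is done.

Besides the shell and the picture viewer there is one more tool, called after "Call:" as name(argument=value, ...), one argument or row to a line, values as JSON. move_arm: Moves the arm, as the interface text tells. Its arguments: {"type":"object","properties":{"steps":{"type":"array"},"grip":{"type":"number"},"grip_force":{"type":"number"}},"required":["steps"]}

```bash
mkdir -p pics; python3 - <<'E'
from cell import arm
import cv2,numpy as np
np.set_printoptions(precision=4,suppress=True)
s=arm.observe();print(s)
for n in("top","side"):
    im=arm.get_image(n);cv2.imwrite(f"pics/{n}0.png",im[:,:,::-1]);c=arm.camera_info(n);print(n,c["mtx"],c["pose"])
E
```

```text
{'clock': 0.0, 'joints': array([ 1.1084,  0.4352,  0.025 ,  1.5741, -0.0116,  1.134 , -0.0751]), 'dq': array([ 0.0009, -0.0002,  0.0021, -0.0001, -0.0001,  0.001 , -0.001 ]), 'joint_efforts': array([  0.0016, -66.7865,   0.9862, -31.4471,  -0.0605,   0.0429,
         0.0002]), 'position': array([ 0.2199, -0.5848,  0.4039]), 'ee_rot': array([-3.0894, -0.5617,  0.0007]), 'force': array([ 0.4751, -0.2264,  0.5121]), 'ft_torque': array([ 0.0082, -0.0093,  0.02  ]), 'width': 1.0019674222494908}
top [[433.4368   0.     276.5458]
 [  0.     433.4368 208.4213]
 [  0.       0.       1.    ]] [[-0.0103 -0.9976  0.0688  0.6008]
 [-0.9995  0.0124  0.0305 -0.0221]
 [-0.0313 -0.0684 -0.9972  0.8226]
 [ 0.      0.      0.      1.    ]]
side [[460.7546   0.     282.5077]
 [  0.     460.7546 208.3578]
 [  0.       0.       1.    ]] [[ 0.9195 -0.2744  0.2816  0.3769]
 [-0.3926 -0.6024  0.695  -0.6345]
 [-0.021  -0.7495 -0.6616  0.6693]
 [ 0.      0.      0.      1.    ]]
```

View pics/top0.png

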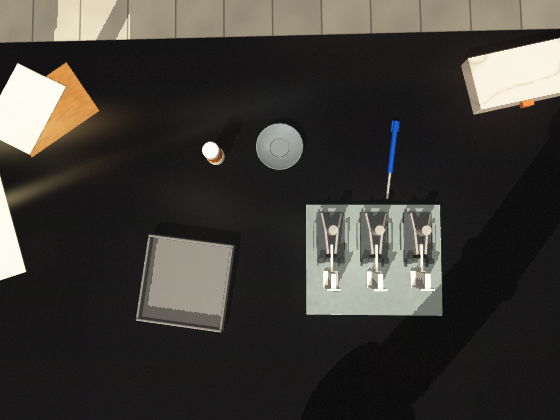

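View pics/side0.png

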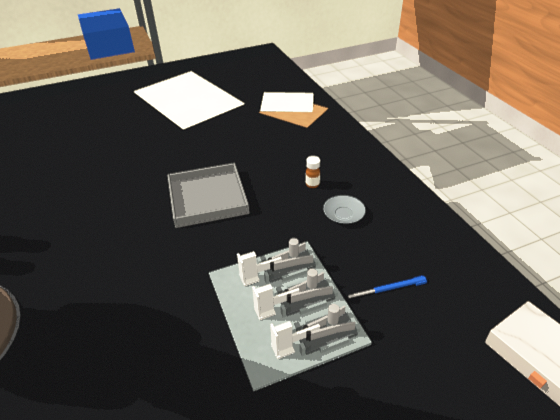

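```bash
cat > h.py <<'E'
from cell import arm
import cv2,numpy as np
np.set_printoptions(precision=4,suppress=True)
def ray(n,px,z):
    c=arm.camera_info(n);P=c["pose"];d=P[:3,:3]@np.linalg.inv(c["mtx"])@np.array([px[0],px[1],1.])
    o=P[:3,3];return o+d*(z-o[2])/d[2]
def proj(n,p):
    c=arm.camera_info(n);P=c["pose"];q=c["mtx"]@(P[:3,:3].T@(np.array(p)-P[:3,3]));return q[:2]/q[2]
E
python3 - <<'E'
from h import *
im=cv2.imread("pics/top0.png");crop=im[195:325,295:450];cv2.imwrite("pics/tz0.png",cv2.resize(crop,None,fx=5,fy=4.6,interpolation=cv2.INTER_NEAREST))
im2=cv2.imread("pics/side0.png");crop=im2[230:390,205:375];cv2.imwrite("pics/sz0.png",cv2.resize(crop,None,fx=3.7,fy=3.7,interpolation=cv2.INTER_NEAREST))
hsv=cv2.cvtColor(im,cv2.COLOR_BGR2HSV)
m=((im.max(2)>45)).astype(np.uint8)*255
m=cv2.morphologyEx(m,cv2.MORPH_CLOSE,np.ones((5,5)))
for c in cv2.findContours(m,cv2.RETR_EXTERNAL,cv2.CHAIN_APPROX_SIMPLE)[0]:
    if cv2.contourArea(c)>1500:
        r=cv2.minAreaRect(c);b=cv2.boxPoints(r);print(r)
        print([ray("top",p,0.008)[:2].round(4).tolist() for p in b],[ray("top",p,0.026)[:2].round(4).tolist() for p in b])
E
```

```text
((184.89620971679688, 282.5713195800781), (88.67438507080078, 88.9529037475586), 8.004729270935059)
[[0.4503, 0.2703], [0.6146, 0.2486], [0.5896, 0.0817], [0.4269, 0.1054]] [[0.4536, 0.2639], [0.6143, 0.2426], [0.5899, 0.0794], [0.4308, 0.1026]]
((373.99993896484375, 259.5), (135.99996948242188, 110.99998474121094), 0.0)
[[0.4587, -0.0496], [0.6646, -0.0527], [0.6614, -0.3057], [0.4575, -0.2983]] [[0.4619, -0.049], [0.6632, -0.052], [0.6601, -0.2994], [0.4607, -0.2922]]
((46.0, 221.5), (117.0, 92.0), 90.0)
[[0.7519, 0.538], [0.749, 0.3572], [0.5258, 0.3529], [0.5271, 0.5303]] [[0.7485, 0.5256], [0.7458, 0.3489], [0.5275, 0.3447], [0.5288, 0.5181]]
((279.0, 146.0), (46.0, 46.0), 90.0)
[[0.8213, 0.0405], [0.8197, -0.0474], [0.7312, -0.0461], [0.7325, 0.0411]] [[0.8164, 0.0391], [0.8148, -0.0468], [0.7283, -0.0456], [0.7296, 0.0397]]
((59.0, 110.0), (96.0, 118.0), 90.0)
[[0.9529, 0.5449], [0.9474, 0.3096], [0.7579, 0.3067], [0.7617, 0.5383]] [[0.9451, 0.5324], [0.9397, 0.3023], [0.7545, 0.2995], [0.7581, 0.5259]]
((515.5624389648438, 77.83995056152344), (61.677825927734375, 102.36756134033203), 77.6192398071289)
[[0.9385, -0.3477], [0.9768, -0.5366], [0.8598, -0.5546], [0.8214, -0.3678]] [[0.931, -0.3405], [0.9685, -0.5252], [0.8541, -0.5429], [0.8166, -0.3601]]
((279.5, 21.0), (42.0, 559.0), 90.0)
[[1.0796, 0.5492], [1.049, -0.5406], [0.9666, -0.5361], [0.9935, 0.5463]] [[1.0691, 0.5366], [1.0391, -0.5291], [0.9585, -0.5248], [0.9848, 0.5337]]
```

View pics/tz0.png

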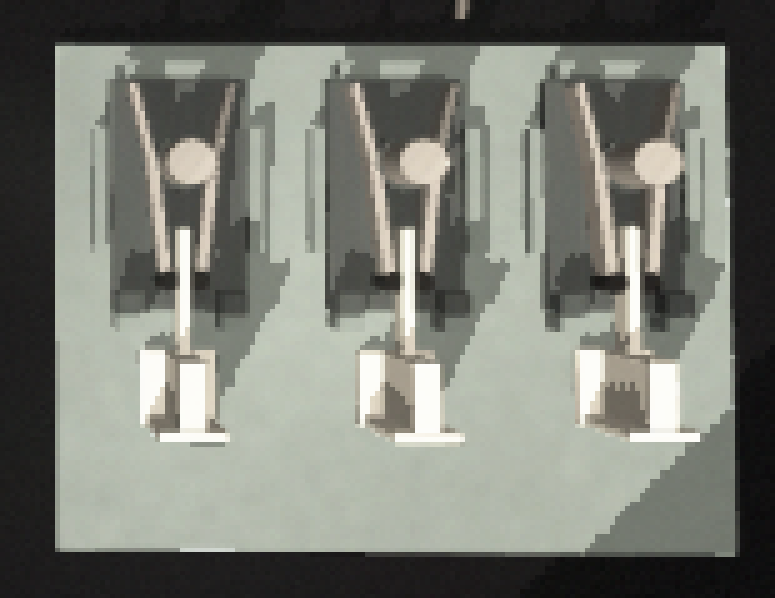

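View pics/sz0.png

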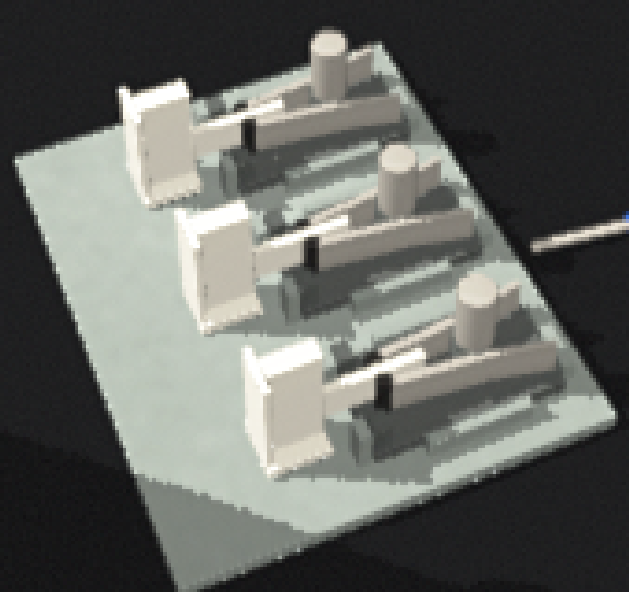

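```bash
python3 - <<'E'
from h import *
f=lambda x,y:(295+x/5-.5,195+y/4.6-.5)
C=[ray("top",f(*p),.008) for p in((55,44),(726,44),(738,556),(55,550))]
print(np.array(C))
e=C[0]-C[1];print("yaw from y edges",np.arctan2(-e[0],e[1]));e=C[3]-C[2];print(np.arctan2(-e[0],e[1]))
for a,b in((0,3),(1,2)):
    e=C[a]-C[b];print(np.arctan2(e[1],e[0]),np.linalg.norm(e))
P=[ray("top",f(x,161),.070)for x in(191,425,659)];print("posts\n",np.array(P))
G=[ray("top",f(*p),.070)for p in((193,399),(427,399),(662,399))];print("grips\n",np.array(G))
L=[ray("top",f(*p),.070)for p in((160,436),(229,436),(396,436),(464,436),(630,436),(699,436))];print("lips\n",np.array(L))
# side check: post top centers in zoomed side
g=lambda x,y:(205+x/3.7-.5,230+y/3.7-.5)
for p in((329,37),(399,155),(477,284)):print("side post",ray("side",g(*p),.070))
for i,p in enumerate(P):print(proj("side",p),g(*((329,37),(399,155),(477,284))[i]))
E
```

```text
[[ 0.6645 -0.0517  0.008 ]
 [ 0.6613 -0.3015  0.008 ]
 [ 0.4569 -0.2985  0.008 ]
 [ 0.4604 -0.0487  0.008 ]]
yaw from y edges -0.012790043728438925
-0.014357539884644022
-0.0148903630602647 0.20411318697923528
-0.01455356306827546 0.20450464428718976
posts
 [[ 0.615  -0.0958  0.07  ]
 [ 0.6141 -0.1761  0.07  ]
 [ 0.6132 -0.2559  0.07  ]]
grips
 [[ 0.5264 -0.0948  0.07  ]
 [ 0.5258 -0.1744  0.07  ]
 [ 0.5252 -0.2539  0.07  ]]
lips
 [[ 0.5128 -0.0832  0.07  ]
 [ 0.5126 -0.1068  0.07  ]
 [ 0.5123 -0.1636  0.07  ]
 [ 0.5121 -0.1866  0.07  ]
 [ 0.5117 -0.2427  0.07  ]
 [ 0.5116 -0.2659  0.07  ]]
side post [ 0.6164 -0.0922  0.07  ]
side post [ 0.6146 -0.1748  0.07  ]
side post [ 0.6135 -0.2533  0.07  ]
[293.4955 241.0042] (293.4189189189189, 239.5)
[312.3923 272.0068] (312.3378378378378, 271.3918918918919)
[334.0521 307.5423] (333.4189189189189, 306.2567567567568)
```

```bash
cat >> h.py <<'E'
from scipy.spatial.transform import Rotation as Ro
YAW=-0.0141
def plan(g,yaw=YAW):
    """shift for grasp point g (world), tool y along stand y"""
    s=arm.observe();R=Ro.from_rotvec(s["ee_rot"]).as_matrix()
    t=np.array(g)+[0,0,.159]
    d=R.T@(t-s["position"])*1000
    yw=np.array([-np.sin(yaw),np.cos(yaw),0]);yt=R.T@yw
    tw=np.arctan2(-yt[0],yt[1]);tw2=(tw+np.pi/2)%np.pi-np.pi/2
    print("pos",s["position"]-[0,0,.159],"tilt",R[:,2],"toolx",R[:,0],"shift",d.round(2),"tw",round(tw2,4),"clk",s["clock"],"F",s["force"],"j7",s["joints"][6])
def st(p):
    O=np.array([0.5684,-0.1752]);c,s=np.cos(YAW),np.sin(YAW)
    return O+np.array([[c,-s],[s,c]])@np.array(p)
E
python3 - <<'E'
from h import *
print(st((-41.5e-3,.08)),st((-41.5e-3,0)),st((-.0415,-.08)))
print(st((45.5e-3,.08)),st((45.5e-3,0)),st((.0455,-.08)))
plan([.5265,-.254,.2])
E
```

```text
[ 0.528  -0.0946] [ 0.5269 -0.1746] [ 0.5258 -0.2546]
[ 0.615  -0.0958] [ 0.6139 -0.1758] [ 0.6128 -0.2558]
pos [ 0.22   -0.5848  0.245 ] tilt [-0.0006  0.0013 -1.    ] toolx [ 0.936   0.3521 -0.0001] shift [ 403.38 -201.63   45.26] tw 0.3739 clk 0.1 F [ 0.0323 -0.5558  0.2999] j7 -0.07508936447824054
```

Call:
move_arm(
  steps=[
    [45,-22,5,0.04],
    [90,-45,10,0.08],
    [135,-67,15,0.13],
    [180,-90,20,0.17],
    [225,-112,25,0.21],
    [270,-135,30,0.25],
    [315,-157,35,0.3],
    [360,-180,40,0.34],
    [403.4,-201.6,45,0.374],
    [403.4,-201.6,45,0.374],
    [403.4,-201.6,45,0.374],
  ],
  grip=50,
  grip_force=20,
)

```text
clock: 1.48
position: [0.5263, -0.2546, 0.3593]
ee_rot: [3.141, -0.022, -0.002]
force: [-0.7, 1.2, 0.3]
width: 0.544
```

```bash
python3 - <<'E'
from h import *
plan([.526,-.2545,.1])
plan([.526,-.2545,.036])
for n in("top","side"):cv2.imwrite(f"pics/{n}1.png",arm.get_image(n)[:,:,::-1])
E
```

```text
pos [ 0.5263 -0.2546  0.2003] tilt [-0.0011 -0.0002 -1.    ] toolx [ 0.9999 -0.0139 -0.0011] shift [ -0.22  -0.08 100.34] tw 0.0002 clk 1.475 F [-0.73    1.2352  0.2779] j7 -1.2413655497440605
pos [ 0.5263 -0.2546  0.2003] tilt [-0.0011 -0.0002 -1.    ] toolx [ 0.9999 -0.0139 -0.0011] shift [ -0.15  -0.1  164.34] tw 0.0002 clk 1.475 F [-0.73    1.2352  0.2779] j7 -1.2413655497440605
```

View pics/side1.png

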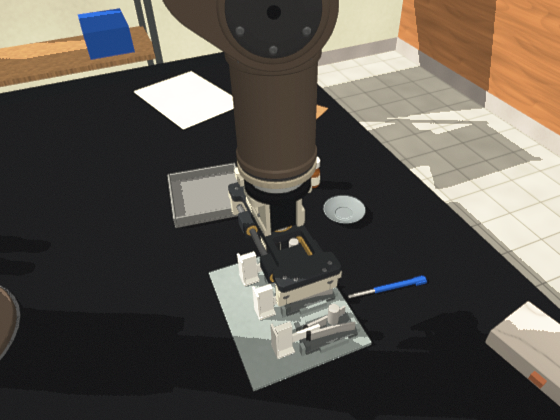

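The gripper hangs over the near (−y) card, jaws along y, around pixel (290,330), with nothing fouled. Descending.

Call:
move_arm(
  steps=[
    [0,0,40,0],
    [0,0,80,0],
    [0,0,110,0],
    [0,0,130,0],
    [0,0,145,0],
    [0,0,155,0],
    [0,0,162,0],
    [0,0,164,0],
    [0,0,164,0],
  ],
)

```text
clock: 2.7
position: [0.5268, -0.2543, 0.196]
ee_rot: [3.141, -0.022, 0.001]
force: [-0.5, 0.8, 0.0]
width: 0.542
```

```bash
python3 - <<'E'
from h import *
plan([.526,-.2545,.036])
for n in("top","side"):cv2.imwrite(f"pics/{n}2.png",arm.get_image(n)[:,:,::-1])
im=cv2.imread("pics/side2.png")[200:400,180:400];cv2.imwrite("pics/s2z.png",cv2.resize(im,None,fx=3,fy=3))
E
```

```text
pos [ 0.5268 -0.2543  0.037 ] tilt [ 0.0005 -0.0002 -1.    ] toolx [ 0.9999 -0.0142  0.0005] shift [-0.8   0.18  1.04] tw -0.0001 clk 2.7 F [-0.5054  0.7982  0.0451] j7 -1.257008387919722
```

View pics/s2z.png

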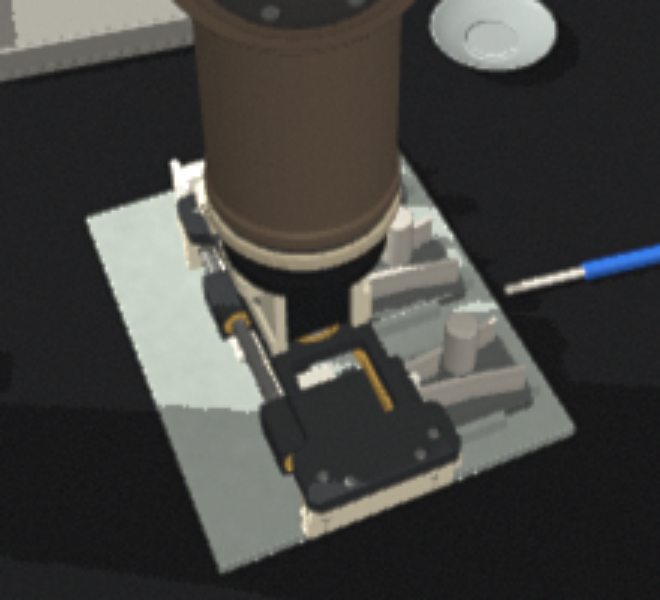

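The card grip is hidden between the fingers, and the posts (≈(460,345) in the zoom) are clear of the body. Force is about zero. Closing.

Call:
move_arm(
  steps=[
    [0,0,0,0],
    [0,0,0,0],
    [0,0,0,0],
    [0,0,0,0],
    [0,0,0,0],
    [0,0,0,0],
    [0,0,0,0],
  ],
  grip=0,
  grip_force=15,
)

```text
clock: 3.68
position: [0.5266, -0.2544, 0.1957]
ee_rot: [3.141, -0.023, 0.0]
force: [0.0, -0.5, -0.5]
width: 0.106
```

Call:
move_arm(
  steps=[
    [-0.3,0,0,0],
    [-0.6,0,0,0],
    [-0.9,0,0,0],
    [-1.2,0,0,0],
    [-1.5,0,0,0],
    [-1.5,0,0,0],
  ],
)

```text
clock: 4.42
position: [0.5254, -0.2542, 0.1958]
ee_rot: [3.141, -0.022, 0.001]
force: [3.9, 0.5, -2.3]
width: 0.106
```

Call:
move_arm(
  steps=[
    [-0.3,0,0,0],
    [-0.6,0,0,0],
    [-0.6,0,0,0],
  ],
)

```text
clock: 4.8
position: [0.5248, -0.2543, 0.196]
ee_rot: [3.141, -0.022, 0.001]
force: [3.6, 0.2, -0.4]
width: 0.11
```

Call:
move_arm(
  steps=[
    [-0.3,0,0,0],
    [-0.6,0,0,0],
    [-0.6,0,0,0],
  ],
)

```text
clock: 5.18
position: [0.524, -0.2543, 0.1958]
ee_rot: [3.141, -0.022, 0.0]
force: [4.6, 0.2, 0.1]
width: 0.107
```

Call:
move_arm(
  steps=[
    [-0.3,0,0,0],
    [-0.6,0,0,0],
    [-0.6,0,0,0],
  ],
)

```text
clock: 5.55
position: [0.5233, -0.2543, 0.1957]
ee_rot: [3.141, -0.022, -0.0]
force: [4.1, -0.2, 0.4]
width: 0.108
```

Call:
move_arm(
  steps=[
    [-0.4,0,0,0],
    [-0.8,0,0,0],
    [-1.2,0,0,0],
    [-1.2,0,0,0],
  ],
)

```text
clock: 6.05
position: [0.5221, -0.2542, 0.1957]
ee_rot: [3.141, -0.022, -0.0]
force: [3.9, 0.4, 0.3]
width: 0.105
```

Call:
move_arm(
  steps=[
    [-0.4,0,0,0],
    [-0.8,0,0,0],
    [-1.2,0,0,0],
    [-1.2,0,0,0],
  ],
)

```text
clock: 6.55
position: [0.5209, -0.2542, 0.1957]
ee_rot: [3.141, -0.022, -0.0]
force: [4.0, -0.3, 0.9]
width: 0.107
```

```bash
python3 - <<'E'
from h import *
for n in("top","side"):cv2.imwrite(f"pics/{n}3.png",arm.get_image(n)[:,:,::-1])
a=cv2.imread("pics/side3.png")[200:400,180:400];b=cv2.imread("pics/top3.png")[190:340,290:460]
cv2.imwrite("pics/s3z.png",cv2.resize(a,None,fx=3,fy=3));cv2.imwrite("pics/t3z.png",cv2.resize(b,None,fx=4,fy=4))
E
```

```text
(no output)
```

View pics/t3z.png

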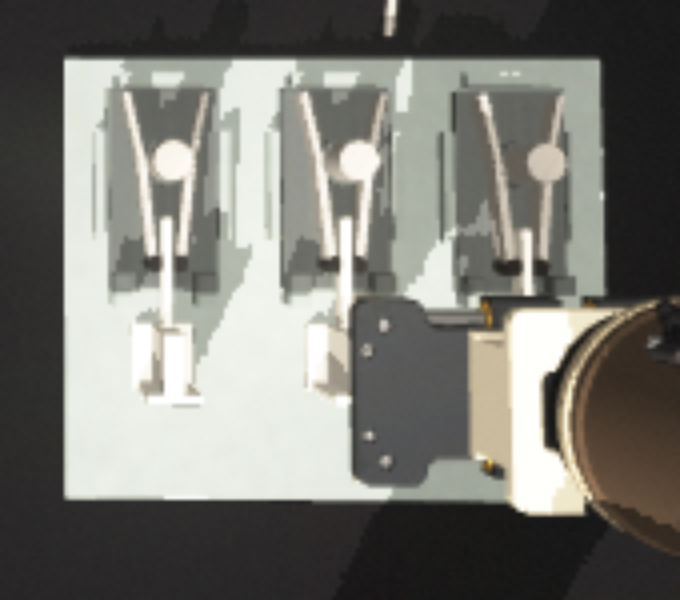

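View pics/s3z.png

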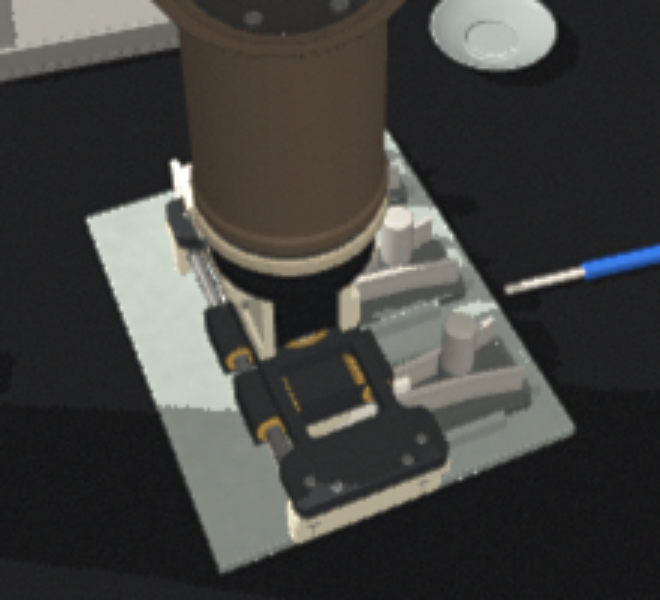

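The right-hand card's tongue end (zoom (527,229)) has moved about 11 zoom px (5 mm) back against its neighbours (y≈217). Its clip has stayed put, and the pull held at about 4 N. This is the weak clip, so I'm drawing the card out.

Call:
move_arm(
  steps=[
    [-1,0,0,0],
    [-3,0,0,0],
    [-5,0,0,0],
    [-7,0,0,0],
    [-9,0,0,0],
    [-11,0,0,0],
    [-13,0,0,0],
    [-15,0,0,0],
    [-17,0,0,0],
    [-19,0,0,0],
    [-21,0,0,0],
    [-23,0,0,0],
    [-25,0,0,0],
    [-27,0,0,0],
    [-29,0,0,0],
    [-31,0,0,0],
    [-33,0,0,0],
    [-35,0,0,0],
    [-36,0,0,0],
    [-36,0,0,0],
  ],
)

```text
clock: 9.15
position: [0.4847, -0.2537, 0.1957]
ee_rot: [-3.141, 0.023, 0.001]
force: [0.7, -0.1, 2.5]
width: 0.105
```

```bash
python3 - <<'E'
from h import *
plan([.526,-.2545,.036])
for n in("top","side"):cv2.imwrite(f"pics/{n}4.png",arm.get_image(n)[:,:,::-1])
a=cv2.imread("pics/side4.png")[200:400,180:400];b=cv2.imread("pics/top4.png")[190:340,290:460]
cv2.imwrite("pics/s4z.png",cv2.resize(a,None,fx=3,fy=3));cv2.imwrite("pics/t4z.png",cv2.resize(b,None,fx=4,fy=4))
E
```

```text
pos [ 0.4847 -0.2537  0.0367] tilt [-0.0005  0.     -1.    ] toolx [ 0.9999 -0.0144 -0.0005] shift [41.3   0.16  0.68] tw -0.0003 clk 9.15 F [ 0.6573 -0.1386  2.5473] j7 -1.2362089229540503
```

View pics/t4z.png

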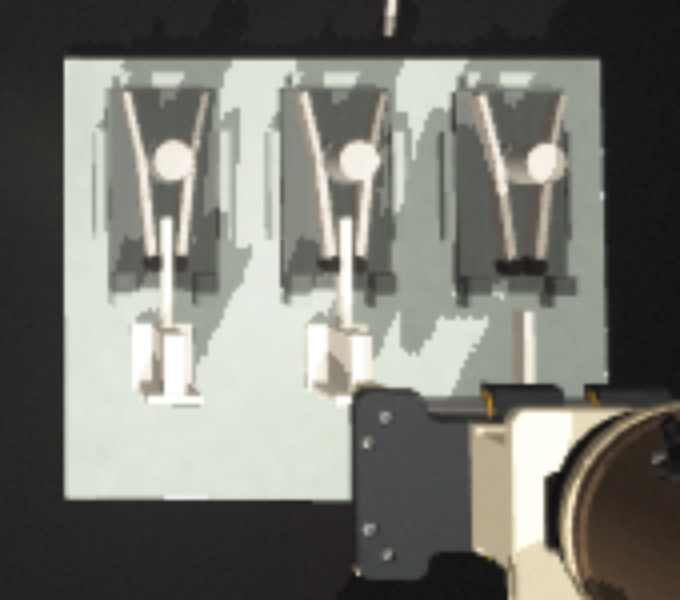

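View pics/s4z.png

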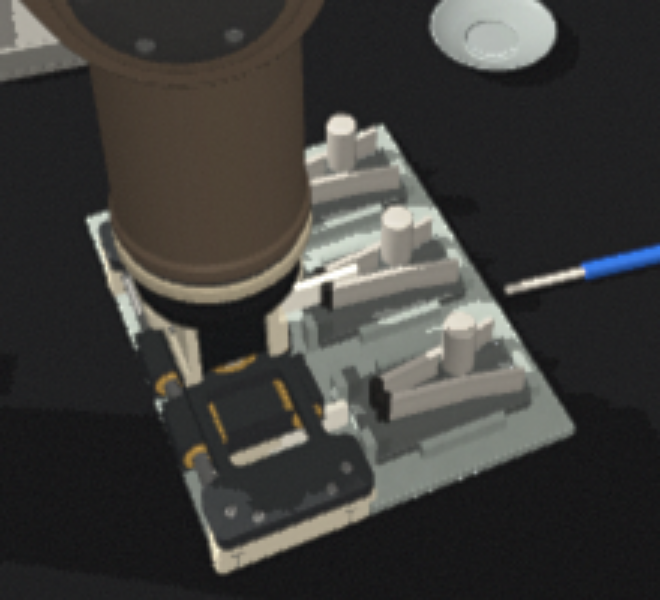

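Call:
move_arm(
  steps=[
    [0,0,0,0],
    [0,0,0,0],
    [0,0,0,0],
    [0,0,0,0],
    [0,0,-5,0],
    [0,0,-20,0],
    [0,0,-50,0],
    [0,0,-90,0],
    [0,0,-130,0],
    [0,0,-130,0],
    [0,0,-130,0],
  ],
  grip=46,
)

```text
clock: 10.62
position: [0.4847, -0.2536, 0.3261]
ee_rot: [3.141, -0.022, 0.001]
force: [-1.0, -0.3, -0.2]
width: 0.502
```

```bash
python3 - <<'E'
from h import *
plan([.6129,-.2558,.167])
for n in("top","side"):cv2.imwrite(f"pics/{n}5.png",arm.get_image(n)[:,:,::-1])
a=cv2.imread("pics/side5.png")[200:400,180:400];cv2.imwrite("pics/s5z.png",cv2.resize(a,None,fx=3,fy=3))
b=cv2.imread("pics/top5.png")[190:340,290:460];cv2.imwrite("pics/t5z.png",cv2.resize(b,None,fx=4,fy=4))
t4=cv2.imread("pics/top4.png")
E
```

```text
pos [ 0.4847 -0.2536  0.1671] tilt [ 0.0005 -0.0003 -1.    ] toolx [ 0.9999 -0.0143  0.0005] shift [128.21   0.37   0.18] tw -0.0002 clk 10.625 F [-1.0102 -0.3001 -0.1524] j7 -1.2211130593849946
```

View pics/s5z.png

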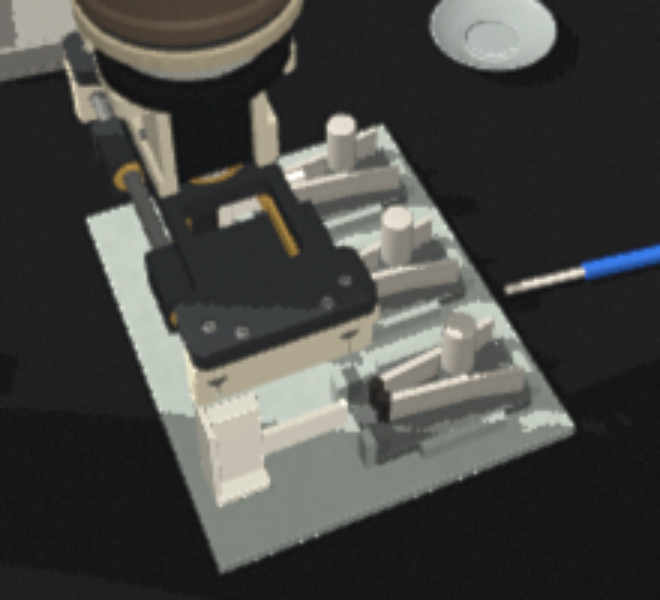

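Card stands upright, clear of the clip (grip near zoom (232,440)). Moving over the post.

Call:
move_arm(
  steps=[
    [30,0,0,0],
    [70,0,0,0],
    [105,0,0,0],
    [128,0.4,0,0],
    [128,0.4,0,0],
    [128,0.4,0,0],
  ],
  grip=46,
)

```text
clock: 11.48
position: [0.612, -0.2561, 0.3247]
ee_rot: [-3.141, 0.023, 0.004]
force: [0.0, -0.2, 0.3]
width: 0.503
```

```bash
python3 - <<'E'
from h import *
plan([.6127,-.2558,.0625])
for n in("top","side"):cv2.imwrite(f"pics/{n}6.png",arm.get_image(n)[:,:,::-1])
a=cv2.imread("pics/side6.png")[200:400,180:400];cv2.imwrite("pics/s6z.png",cv2.resize(a,None,fx=3,fy=3))
b=cv2.imread("pics/top4.png")[210:250,400:450];cv2.imwrite("pics/t4zz.png",cv2.resize(b,None,fx=12,fy=12,interpolation=0))
# post in side4: z window
E
```

```text
pos [ 0.612  -0.2561  0.1657] tilt [-0.0023  0.0004 -1.    ] toolx [ 0.9999 -0.0146 -0.0023] shift [  0.95  -0.24 103.19] tw -0.0005 clk 11.475 F [ 0.0375 -0.1556  0.2868] j7 -1.2876158488206746
```

View pics/s6z.png

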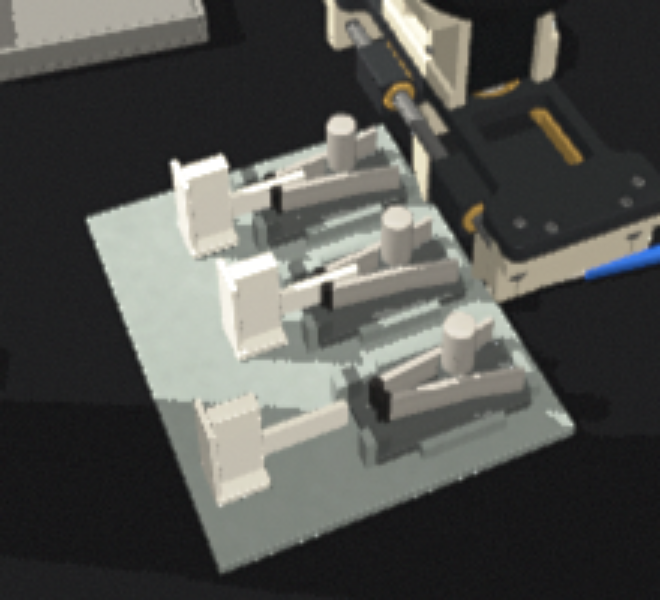

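View pics/t4zz.png

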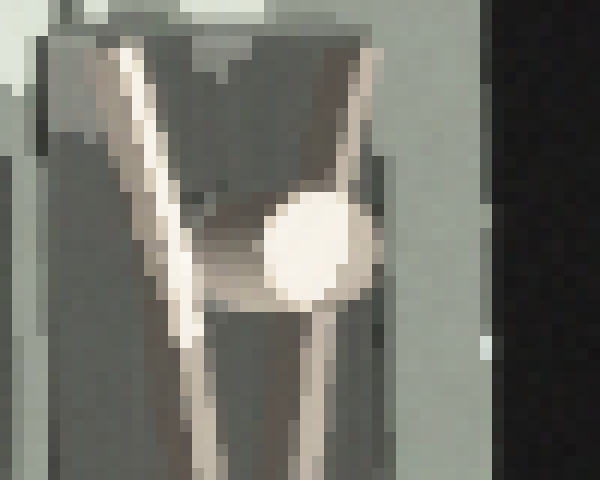

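Call:
move_arm(
  steps=[
    [0,-0.2,30,0],
    [0.2,-0.2,60,0],
    [0.3,-0.2,80,0],
    [0.3,-0.2,90,0],
    [0.3,-0.2,97,0],
    [0.3,-0.2,102,0],
    [0.3,-0.2,103,0],
    [0.3,-0.2,103,0],
  ],
)

```text
clock: 12.58
position: [0.6134, -0.2558, 0.2231]
ee_rot: [3.141, -0.022, 0.001]
force: [-0.0, 1.0, -0.1]
width: 0.504
```

```bash
python3 - <<'E'
from h import *
plan([.6122,-.2558,.0625])
E
```

```text
pos [ 0.6134 -0.2558  0.0641] tilt [ 0.0006 -0.0003 -1.    ] toolx [ 0.9999 -0.0143  0.0006] shift [-1.2   0.03  1.62] tw -0.0002 clk 12.575 F [-0.0453  0.9524 -0.0695] j7 -1.2955959675026179
```

Move the last 1–2 mm, then close.

Call:
move_arm(
  steps=[
    [-1,0,1.5,0],
    [-1,0,1.5,0],
    [-1,0,1.5,0],
  ],
)

```text
clock: 12.95
position: [0.6123, -0.2557, 0.2213]
ee_rot: [3.141, -0.022, 0.0]
force: [-0.5, 0.0, -0.6]
width: 0.496
```

Call:
move_arm(
  steps=[
    [0,0,0,0],
    [0,0,0,0],
    [0,0,0,0],
    [0,0,0,0],
    [0,0,0,0],
    [0,0,0,0],
  ],
  grip=0,
  grip_force=40,
)

```text
clock: 13.7
position: [0.6122, -0.2556, 0.2211]
ee_rot: [-3.141, 0.022, 0.0]
force: [-0.3, 0.2, -0.9]
width: 0.188
```

Call:
move_arm(
  steps=[
    [0,0,-2,0],
    [0,0,-5,0],
    [0,0,-9,0],
    [0,0,-15,0],
    [0,0,-22,0],
    [0,0,-30,0],
    [0,0,-40,0],
    [0,0,-50,0],
    [0,0,-50,0],
    [0,0,-50,0],
  ],
)

```text
clock: 14.95
position: [0.6121, -0.2557, 0.2711]
ee_rot: [3.142, -0.022, -0.0]
force: [0.1, 0.4, -4.5]
width: 0.187
```

```bash
python3 - <<'E'
from h import *
plan([.52,.17,.2])
for n in("top","side"):cv2.imwrite(f"pics/{n}7.png",arm.get_image(n)[:,:,::-1])
a=cv2.imread("pics/side7.png")[180:400,180:400];cv2.imwrite("pics/s7z.png",cv2.resize(a,None,fx=2.7,fy=2.7))
# tray
im=cv2.imread("pics/top7.png");cv2.imwrite("pics/tray7.png",cv2.resize(im[225:340,125:245],None,fx=5,fy=5,interpolation=0))
E
```

```text
pos [ 0.6121 -0.2557  0.1121] tilt [-0.0003 -0.     -1.    ] toolx [ 0.9999 -0.0143 -0.0003] shift [ -98.2  -424.32  -87.9 ] tw -0.0002 clk 14.95 F [ 0.0729  0.3823 -4.4642] j7 -1.2916830924376934
```

View pics/s7z.png

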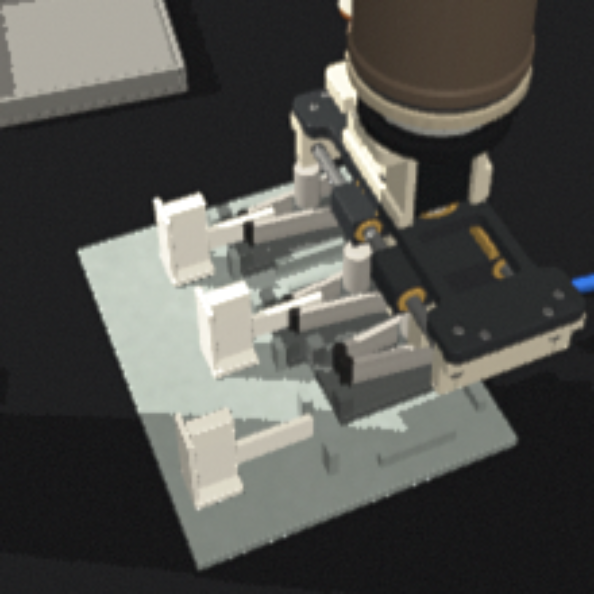

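View pics/tray7.png

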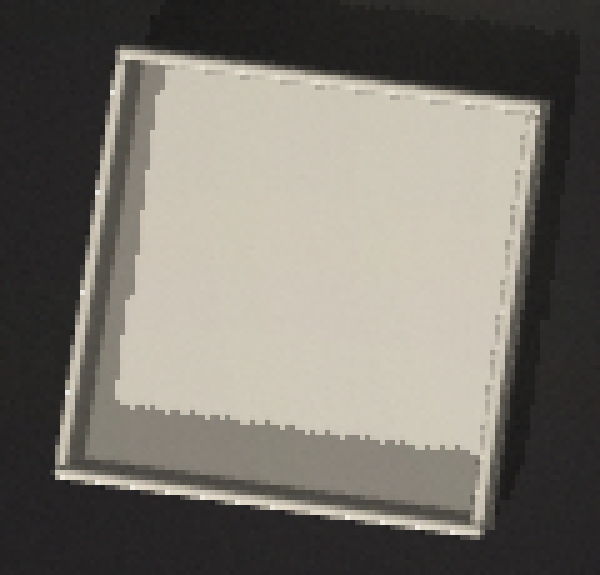

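```bash
python3 - <<'E'
from h import *
f=lambda x,y:(125+x/5-.5,225+y/5-.5)
C=np.array([ray("top",f(*p),.026) for p in((118,48),(546,102),(484,538),(55,478))])
print(C);c=C.mean(0);print(c,[np.linalg.norm(C[i]-C[i-1]) for i in range(4)])
g=c[:2]+.012*np.array([np.cos(YAW),np.sin(YAW)]);print(g)
plan([*g,.2])
# side check
print(proj("side",[c[0],c[1],.005]),[proj("side",q).round() for q in C])
E
```

```text
[[0.611  0.2409 0.026 ]
 [0.5895 0.0818 0.026 ]
 [0.432  0.1049 0.026 ]
 [0.4542 0.2626 0.026 ]]
[0.5217 0.1725 0.026 ] [np.float64(0.15833635003045454), np.float64(0.16054184520521322), np.float64(0.15918705545587566), np.float64(0.15918408890637922)]
[0.5337 0.1724]
pos [ 0.612  -0.2557  0.1118] tilt [-0.0008  0.0002 -1.    ] toolx [ 0.9999 -0.0143 -0.0008] shift [ -84.53 -426.89  -88.07] tw -0.0002 clk 15.05 F [ 0.1003 -0.8003 -4.3494] j7 -1.2916794412416932
[207.3768 195.9883] [array([234., 163.]), array([249., 205.]), array([173., 219.]), array([167., 174.])]
```

Call:
move_arm(
  steps=[
    [0,0,-20,0],
    [0,0,-45,0],
    [0,0,-70,0],
    [0,0,-88,0],
    [-4,-20,-88,0],
    [-12,-60,-88,0],
    [-22,-110,-88,0],
    [-32,-160,-88,0],
    [-42,-210,-88,0],
    [-51,-260,-88,0],
    [-61,-310,-88,0],
    [-71,-360,-88,0],
    [-79,-400,-88,0],
    [-84.5,-427,-88,0],
    [-84.5,-427,-88,0],
    [-84.5,-427,-88,0],
    [-84.5,-427,-88,0],
  ],
)

```text
clock: 17.18
position: [0.5338, 0.1715, 0.3589]
ee_rot: [3.141, -0.025, -0.001]
force: [-0.2, 0.7, -3.0]
width: 0.188
```

```bash
python3 - <<'E'
from h import *
plan([.5337,.1724,.0625]);print(arm.observe()["width"])
for n in("top","side"):cv2.imwrite(f"pics/{n}8.png",arm.get_image(n)[:,:,::-1])
E
```

```text
pos [0.5338 0.1715 0.1999] tilt [-0.0006 -0.0008 -1.    ] toolx [ 0.9999 -0.0158 -0.0005] shift [ -0.05  -1.05 137.36] tw -0.0017 clk 17.175 F [-0.2083  0.6514 -3.0014] j7 -2.056121450715744
0.18756494317988728
```

View pics/side8.png

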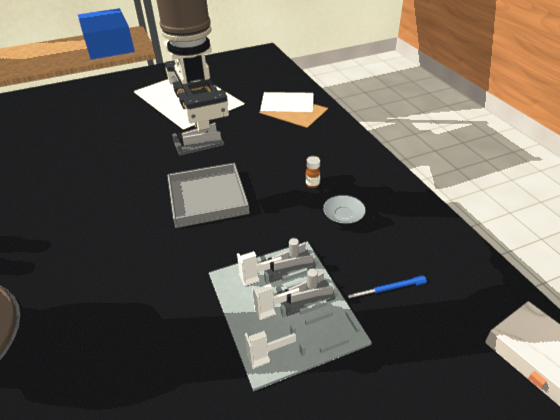

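View pics/top8.png

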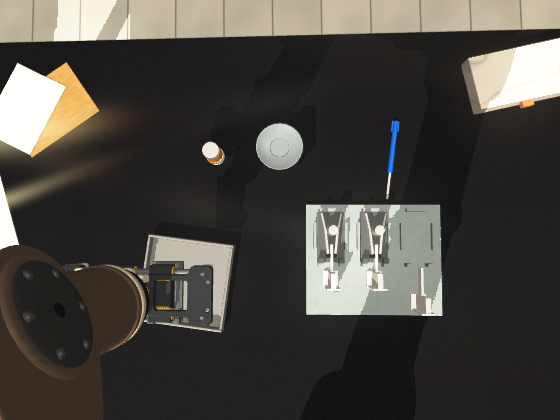

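Clip hangs level over the tray (side (198,140)); good clips and cards untouched. Descending.

Call:
move_arm(
  steps=[
    [0,-1,20,0],
    [0,-1,50,0],
    [0,-1,80,0],
    [0,-1,105,0],
    [0,-1,120,0],
    [0,-1,128,0],
    [0,-1,133,0],
    [0,-1,135,0],
    [0,-1,135,0],
    [0,-1,135,0],
  ],
)

```text
clock: 18.52
position: [0.534, 0.1735, 0.2247]
ee_rot: [-3.141, 0.022, -0.001]
force: [0.3, 0.5, -4.1]
width: 0.188
```

```bash
python3 - <<'E'
from h import *
plan([.5337,.1724,.0591])
for n in("top","side"):cv2.imwrite(f"pics/{n}9.png",arm.get_image(n)[:,:,::-1])
a=cv2.imread("pics/side9.png")[80:240,130:330];cv2.imwrite("pics/s9z.png",cv2.resize(a,None,fx=3.5,fy=3.5))
E
```

```text
pos [0.534  0.1735 0.0657] tilt [ 0.0007  0.0002 -1.    ] toolx [ 0.9999 -0.0143  0.0007] shift [-0.29  1.11  6.55] tw -0.0002 clk 18.525 F [ 0.3478  0.4577 -4.0739] j7 -2.0949470209407393
```

View pics/s9z.png

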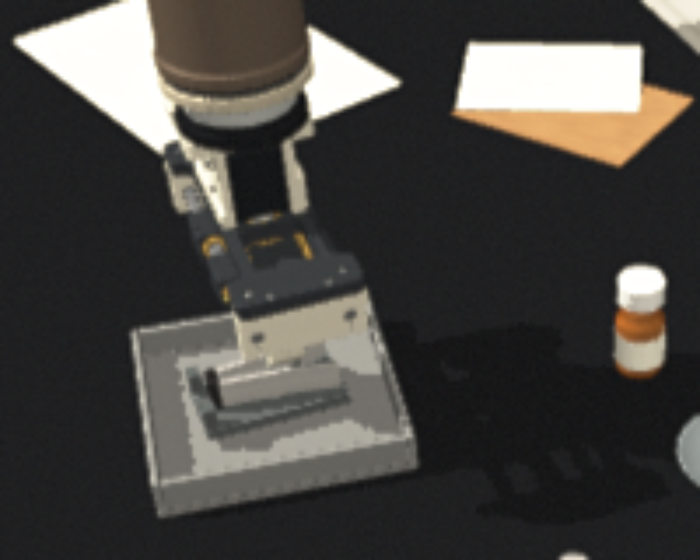

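Clip is inside the tray walls with margin all round. Lowering in slow steps.

Call:
move_arm(
  steps=[
    [0,0,1,0],
    [0,0,2,0],
    [0,0,3,0],
    [0,0,4,0],
    [0,0,5,0],
    [0,0,5,0],
    [0,0,5,0],
  ],
)

```text
clock: 19.5
position: [0.5339, 0.1734, 0.2192]
ee_rot: [3.141, -0.022, 0.0]
force: [0.4, -0.0, -3.6]
width: 0.184
```

Call:
move_arm(
  steps=[
    [0,0,0.3,0],
    [0,0,0.6,0],
    [0,0,0.9,0],
    [0,0,0.9,0],
  ],
)

```text
clock: 20.0
position: [0.5339, 0.1734, 0.2183]
ee_rot: [3.141, -0.022, -0.0]
force: [0.2, 0.2, -3.6]
width: 0.187
```

Call:
move_arm(
  steps=[
    [0,0,0.3,0],
    [0,0,0.6,0],
    [0,0,0.6,0],
  ],
)

```text
clock: 20.38
position: [0.534, 0.1735, 0.2181]
ee_rot: [-3.141, 0.022, -0.001]
force: [-0.9, -1.0, 4.0]
width: 0.186
```

Call:
move_arm(
  steps=[
    [0,0,0.3,0],
    [0,0,0.6,0],
    [0,0,0.6,0],
  ],
)

```text
clock: 20.75
position: [0.5339, 0.1735, 0.218]
ee_rot: [-3.141, 0.022, -0.001]
force: [-3.7, -1.6, 12.2]
width: 0.188
```

Contact at the expected height (force went from −3.6 to +4 N). Easing back, then releasing.

Call:
move_arm(
  steps=[
    [0,0,-0.7,0],
    [0,0,-0.7,0],
  ],
)

```text
clock: 21.0
position: [0.5339, 0.1735, 0.2181]
ee_rot: [-3.141, 0.022, -0.001]
force: [-2.4, -0.2, 4.5]
width: 0.185
```

Call:
move_arm(
  steps=[
    [0,0,0,0],
    [0,0,0,0],
    [0,0,0,0],
    [0,0,0,0],
    [0,0,-3,0],
    [0,0,-12,0],
    [0,0,-35,0],
    [0,0,-70,0],
    [0,0,-110,0],
    [0,0,-150,0],
    [-40,0,-165,0],
    [-80,-30,-165,0],
    [-110,-70,-165,0],
    [-110,-100,-165,0],
    [-110,-100,-165,0],
  ],
  grip=46,
)

```text
clock: 22.88
position: [0.4244, 0.2773, 0.3837]
ee_rot: [-3.14, 0.016, -0.001]
force: [-0.5, -0.1, -0.7]
width: 0.504
```

```bash
python3 - <<'E'
from h import *
for n in("top","side"):cv2.imwrite(f"pics/{n}10.png",arm.get_image(n)[:,:,::-1])
a=cv2.imread("pics/side10.png")[100:390,120:400];cv2.imwrite("pics/s10z.png",cv2.resize(a,None,fx=2,fy=2))
E
```

```text
(no output)
```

View pics/s10z.png

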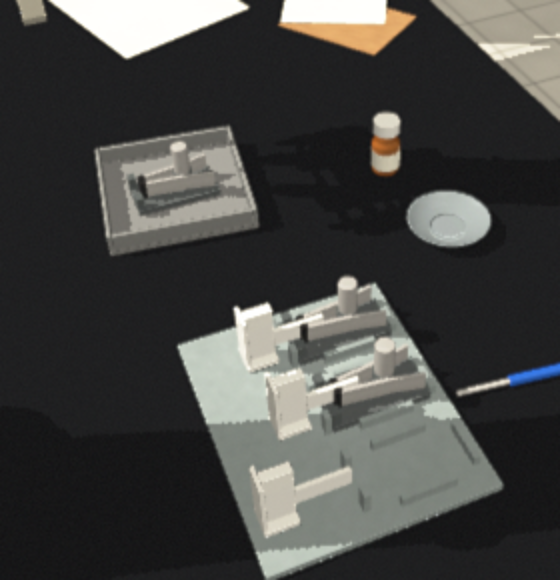

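View pics/top10.png

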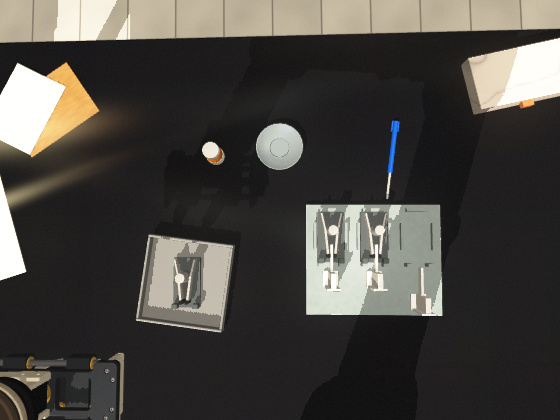

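The clip stands upright mid-tray (top (186,282)). Its card stands free on the plate at (424,303). Both good clips still hold their cards, and the vial, dish and probe haven't moved. Handing in.

```bash
python3 -c "
from cell import arm
print(arm.observe()['clock'],arm.sign_off())"
```

```text
the job is handed in; nothing more can be done
22.975 None
```

The weak clip is out of its pocket and standing upright in the reject tray. I handed the job in at 23 s, well under the 67 s limit.

- **Finding it:** I tugged the card in the -y pocket first. It slid at a steady 4 N or so (highest reading 4.6 N), and the camera showed its tongue moving back while the clip stayed put. With only one weak clip, I did not tug the other two, so I'm taking them as good rather than having tested them.
- **Card:** I pulled it right out while the clip was still in its pocket. It stands upright by itself on the front of the plate.
- **Clip:** I lifted it straight up by its post, carried it over the good clips and lowered it in small steps to about the middle of the tray. Touchdown came at the expected height. One extra small step pressed it down with about 12 N for a moment before I eased off and let go.
- **Last checks:** The final pictures show the clip upright inside the tray walls. The other two clips are in their pockets with their cards held, and the dish, vial and probe are where they were. The gripper is clear of everything and reads about zero force. No check failed or disagreed.

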